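Sort the stray beads, close the double-lidded bead tin and take off the outer lid alone

ROBOT

A 6-joint arm with a two-finger parallel gripper is mounted at the origin on the work surface. World frame = base frame: x ahead of the robot, y to its left, z up, the work surface at z = 0. Lengths are in m, angles in rad, forces in N, time in s.
With the tool pointing down it reaches from about 0.2 to 0.875 m from the base axis. Payload 3.4 kg.
Tool frame: the origin (TCP) lies on the centre line of the jaws, within the pads' length; the fingertips stand 17 mm ahead of it and the grasp point (between the pads) lies 2 mm behind it; z points along the fingers, y is the line along which they close (so a half turn about z gives the same grasp; the last joint's range is limited). The gripper opens to 94 mm and grips with 3 to 60 N. Pads are 16 mm wide; open, the fingers measure 119 mm over their backs; the gripper's body (75 mm by 177 mm) begins 78 mm behind the grasp point.
Start: joints at [-1.449, 0.276, 1.505, -0, 1.361, -0.121], TCP at [0.138, -0.558, 0.197] pointing down, gripper open.
Joint ranges: [-2.89, 2.89], [-0.75, 2.08], [0.22, 2.7], [-1.18, 4.32], [0.11, 2.71], [-2.7, 2.7]. Speed limits (rad/s): [2.57, 2.57, 3.14, 3.14, 3.14, 3.14].

INTERFACE

Orientations are given as a unit quaternion [w, x, y, z].
In Python, from station import sensors, viewer, job gives the robot as it stands.
- The arm moves only by the tool send_rows, never from a script. Its argument "steps" is a list that holds one entry, the list of rows, each a list of 7 numbers: the shift along the tool's x, y, z scaled (see below), then the turn, a rotation vector about the tool's x, y, z scaled (see below), then the opening, from -1 (shut) to 1 (fully open). A call has 1 to 12 rows; each row is the pose to reach, as a shift and turn from the pose commanded when the call began, along the tool's axes at that moment; what a row does not reach only later rows make up. The controller multiplies each number of a shift by 0.15 m and each number of a turn by 45 degrees. A row lasts 1/12 s, in which the tool goes at most 41.7 mm and 7.16 degrees, less where a joint would pass 70% of its speed; a pose out of reach is approached as far as the arm can. A call with a number of a shift or a turn outside -1 to 1 is refused whole. A call with a gripper value outside its range is refused whole. The fingers move at their own pace and stop on an object; "squeeze" is the grip in N (left out, the last holds). Time passes only in rows, so rows that repeat a pose let the fingers close. It gives the time, the measured TCP pose, the force, the opening and the grip force at its end, in the units of the state.
- sensors.get_state(): the state, without advancing time (a new reading comes with each control period).
- viewer.capture(name): name is "scene" or "top"; returns a dict with "frame" (420x560x3 uint8, blue, green, red), "intrinsics" (3x3 intrinsics, pixels), "distortion" ([k1, k2, p1, p2, k3] as OpenCV has them; the pictures are not rectified), "R" (3x3) and "t" (3): a world point X has camera coordinates R X + t. Camera axes: x right, y down, z forward; pixel columns grow to the right and rows downward; lengths in m; the calibration is good to about 2 mm. A picture is of the moment at which its call begins. There is no depth.
- job.hand_in(): hands the job in; it is judged then, once.
The state is a dict: "clock": time; "q": joint angles; "qd": joint speeds; "joint_torque": joint torques, N m; "ee_pos": TCP position; "orientation": TCP orientation; "force": force on the tool from outside, world axes, zero at the start; "torque": the same for the moment, N m; "width": finger opening in m; "grasp_force": force on a finger pad.
Only numpy, scipy, OpenCV 4.12 (cv2) and the standard library are available. Lean on these libraries where they do the work, as an engineer would, in place of code of your own. Each camera call takes 0.05 s, during which the arm holds its last target. There are 200 camera calls.

TASK

Put the two stray blue wooden beads in the open bead tin, each in the row whose fixed marker bead has its size, then carry the nested lids together (the inner lid's wooden post lifts both) and lower them, not drop them, until the yellow inner lid sits home in the tin. Next lift the teal outer lid alone (its collar is the grip), leaving the inner lid seated and undisturbed, and finish still holding the outer lid about level in the gripper, over the tin and fully clear of the post. Never part the lids before the inner one is seated, and leave the frog, number blocks, bell and bowl where they are.

Things in the scene. Friction and masses are not known exactly. Their poses are not given: they have to be found in the camera images.
- tin: round open aluminium tin fixed to the table: outer diameter 176 mm, inner 170, height 46, floor 4 thick. Origin: centre of underside, z up; any yaw. A white divider (4 thick, 14 high) along its y axis makes two rows: big beads at x > 0, small at x < 0. Fixed blue marker beads: big (30 diameter, 30 high) at x=38, y=-46; small (22, 22) at x=-38, y=-46
- big_gap (a point): free place in the big-bead row, on the tin's inner floor, at x=38, y=14, z=4 mm in the tin's frame. Fingers opened little and closing along the tin's y axis fit here: wall and marker are over 40 from this point along the row. Anywhere in the right row will do
- small_gap (a point): free place of the small-bead row: point on the tin's inner floor, at x=-38, y=+14 mm in the tin's frame, with the same room
- big_bead: big stray bead: loose blue-painted wooden cylinder standing upright, 30 mm diameter, 30 mm high, dark hole on top, about 22 g. Origin: centre of its underside, z up
- small_bead: small stray bead: like the big one but 22 mm diameter, 22 mm high, about 12 g. Origin: centre of its underside, z up
- inner_lid: yellow inner lid, loose, 200 g, under the outer lid. Origin: centre of underside, z up. z 0 to 8: plug, diameter 148 mm widening to 162 (enters the tin's mouth); z 8 to 13: flange, diameter 182 (rests on the rim); z 13 to 68: round wooden post on the axis, diameter 18; lifting by it lifts both lids. Seated, its origin is on the tin's axis, 38 above the tin's origin. Yaw does not matter
- outer_lid: teal outer lid, loose, 120 g, lying on the inner lid's flange with the post through its hole. Origin: centre of underside (nested: 13 above the inner lid's origin), z up. Disc of diameter 156 mm, 5 thick; round collar on its axis, outer diameter 44, from z 5 to 27; hole of diameter 30 through both. Nested, the post stands 28 above the collar's top
- frog: pink rubber counting frog, about 70 mm long, 53 mm high; a bystander, not to be moved. Origin: centre of its underside
- block_a: walnut number block with two white dots, 42 mm cube; a bystander, not to be moved. Origin: centre of its underside
- block_b: walnut number block with three white dots, 42 mm cube; a bystander, not to be moved. Origin: centre of its underside
- bell: chrome desk bell, 72 mm across, 49 mm high; a bystander, not to be moved. Origin: centre of its underside
- bowl: lime plastic bead bowl, 100 mm across, 45 mm high; a bystander, not to be moved. Origin: centre of its underside
Mind the look-alikes: they are no part of the job. What is shaped like the outer_lid but black or red is not meant. There is more than one size of the inner_lid; the job needs the largest.

How it is judged:
By the outcome, as a careful person would: the job done as asked, in the order asked, and still so for the second after the job is handed in, while the arm keeps its last pose, push and grip.
It also fails if it takes over 72 s, if anything falls off the work surface, if the arm or the gripper's body presses on something with over 40 N, if the wrist force passes 120 N, or if a joint passes its speed limit or range.

## Working session

There is one attempt and no reset: what is moved stays moved. The work goes in short steps, Python scripts to look and compute and a tool call to move; the robot and the scene stay as the last step left them, time stands still between calls to the robot, and variables do not carry over. Pictures are saved under pics/ and viewed, at most 10 in all, crops included, and the job is handed in when it is done.

Besides the shell and the picture viewer there is one more tool, called after ">>>" by a JSON object that holds its "name" and its "arguments". send_rows: Moves the arm, as the interface text tells. Its arguments: {"type":"object","properties":{"steps":{"type":"array","items":{"type":"array","items":{"type":"array","items":{"type":"number","minimum":-1,"maximum":1}}}},"squeeze":{"type":"number"}},"required":["steps"]}

```bash
mkdir -p pics
cat > h.py <<'E'
import numpy as np, cv2, pickle
from station import sensors, viewer, job
from scipy.spatial.transform import Rotation as Rn
def cap(n,save=None):
    c=viewer.capture(n); pickle.dump(c,open(f'{n}.pkl','wb'))
    if save: cv2.imwrite('pics/'+save,c['frame'])
    return c
def load(n): return pickle.load(open(f'{n}.pkl','rb'))
def ray(c,uv):
    K=np.array(c['intrinsics'],float);D=np.array(c['distortion'],float)
    p=cv2.undistortPoints(np.array([[uv]],float),K,D)[0,0]
    R=np.array(c['R']);t=np.array(c['t']).ravel()
    return -R.T@t, R.T@np.array([p[0],p[1],1])
def at_z(c,uv,z):
    o,d=ray(c,uv); return o+d*(z-o[2])/d[2]
def proj(c,X):
    R=np.array(c['R'],float);t=np.array(c['t'],float).ravel()
    return cv2.projectPoints(np.array(X,float).reshape(-1,1,3),cv2.Rodrigues(R)[0],t,np.array(c['intrinsics'],float),np.array(c['distortion'],float))[0].reshape(-1,2)
def st():
    s=sensors.get_state(); return s
def tool():
    s=st(); q=s['orientation']; return np.array(s['ee_pos']),Rn.from_quat([q[1],q[2],q[3],q[0]])
def to(p,yaw=None):
    "row units to reach world p with tool down; yaw = world direction of tool y (mod pi)"
    P,R=tool(); d=R.inv().apply(np.array(p)-P)/0.15
    best=None
    if yaw is None:
        y=R.as_matrix()[:,1]; yaw=np.arctan2(y[1],y[0])
    for k in (0,np.pi):
        a=yaw+k; y=np.array([np.cos(a),np.sin(a),0]);z=np.array([0,0,-1]);x=np.cross(y,z)
        T=Rn.from_matrix(np.c_[x,y,z]); r=(R.inv()*T).as_rotvec()/np.radians(45)
        if best is None or np.linalg.norm(r)<np.linalg.norm(best): best=r
    print('shift',d.round(3),'turn',best.round(3),'rows',np.linalg.norm(d)*.15/.0417,np.linalg.norm(best)*45/7.16)
E
python3 - <<'E'
from h import *
a=cap('scene');b=cap('top')
im=np.r_[a['frame'],b['frame']] if 0 else None
cv2.imwrite('pics/s0.png',cv2.resize(a['frame'],(800,600),interpolation=cv2.INTER_CUBIC))
cv2.imwrite('pics/t0.png',cv2.resize(b['frame'],(800,600),interpolation=cv2.INTER_CUBIC))
print(st());
E
```

```text
{'clock': 0.1, 'q': array([-1.44902994e+00,  2.76498142e-01,  1.50598857e+00,  1.66090964e-05,
        1.36068777e+00, -1.20985528e-01]), 'qd': array([-0.00081657, -0.00175787, -0.00295419, -0.00168188, -0.00196292,
       -0.00112963]), 'joint_torque': array([ 1.42601755e-03, -4.05456626e+01, -2.37782121e+01,  7.03292456e-02,
        2.99477472e-02, -4.41365967e-05]), 'ee_pos': array([ 0.13816192, -0.55762608,  0.19631758]), 'orientation': array([-7.90913522e-04,  9.92642877e-01,  1.21076393e-01,  7.81174902e-06]), 'force': array([-0.79795314, -0.06243761, -0.17177521]), 'torque': array([-0.02583187,  0.0444267 ,  0.01820057]), 'grasp_force': 0.0, 'width': 0.09384251246836271}
```

View pics/t0.png

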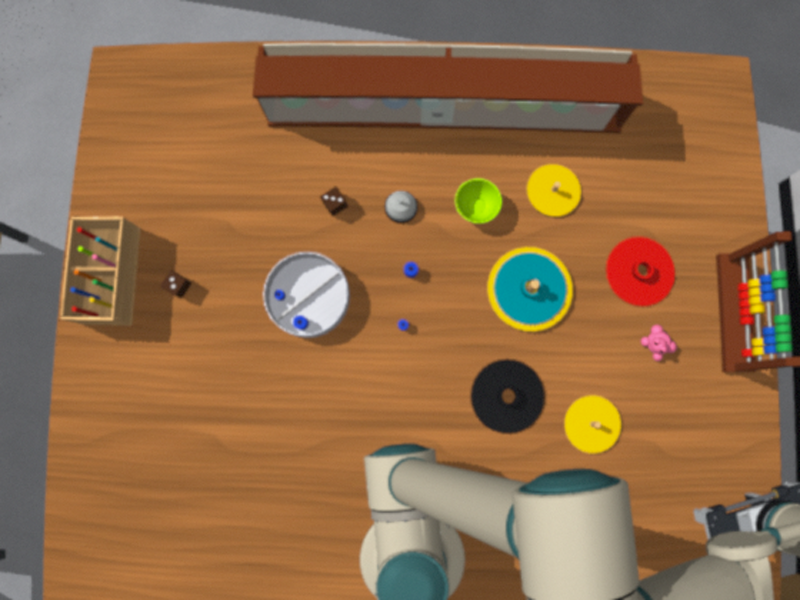

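View pics/s0.png

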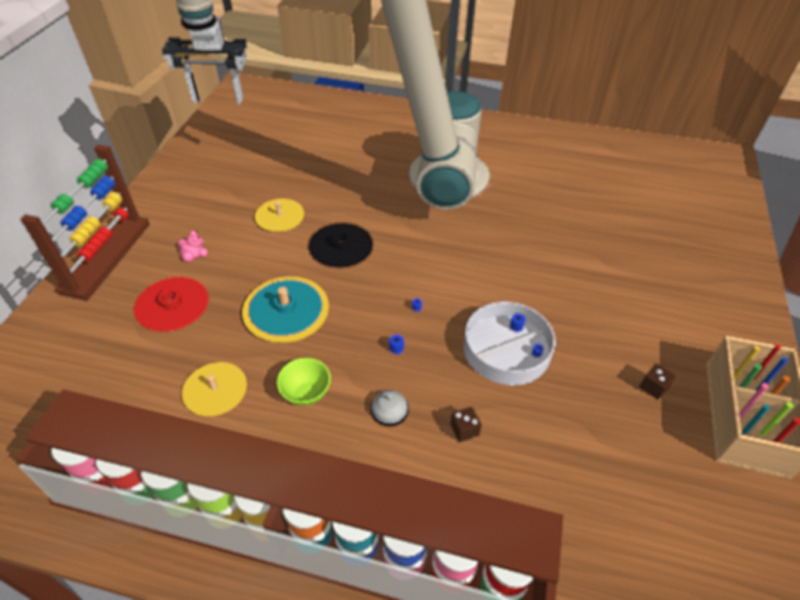

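The top view (800x600) shows the tin at (306,294), with fixed markers inside at (280,295) and (301,322). The stray beads are at (411,269), the big one, and (403,325), the small one. The nested teal and yellow lids are at (530,288).

Look-alikes are the black lid (508,396), the red lid (641,271), and the bare, smaller yellow lids (554,190) and (593,424). The lids at (530,288) fit: teal outer over the largest yellow, with the post through the hole. I'll confirm in an enlarged crop and measure.

Run:
```python
from h import *
a=load('scene')['frame'];b=load('top')['frame']
t=cv2.resize(b[165:245,180:410],(782,272),interpolation=cv2.INTER_CUBIC)   # x3.4
s=cv2.resize(a[185:275,160:395],(783,300),interpolation=cv2.INTER_CUBIC)[:, :782] # x3.333
cv2.imwrite('pics/crop1.png',np.r_[t,s])
for n,f in(('top',b),('scene',a)):
    c=load(n)
    h=cv2.cvtColor(f,cv2.COLOR_BGR2HSV)
    for nm,lo,hi in(('blue',(108,150,60),(128,255,255)),('teal',(85,120,50),(103,255,255)),('yel',(22,150,100),(32,255,255))):
        k,_,S,C=cv2.connectedComponentsWithStats(cv2.inRange(h,lo,hi))
        for i in range(1,k):
            if S[i,4]>12: print(n,nm,S[i],C[i].round(1),at_z(c,C[i],{'blue':.02,'teal':.018,'yel':.012}[nm]).round(4))
```

```text
top blue [284 184   8  10  62] [287.5 188.4] [0.5978 0.0107 0.02  ]
top blue [532 193  11  18 126] [536.5 201.9] [ 0.5701 -0.7752  0.02  ]
top blue [ 50 202  11   4  16] [ 54.3 203.6] [0.5392 0.7408 0.02  ]
top blue [193 203   6   7  32] [195.4 206. ] [0.539  0.2882 0.02  ]
top blue [206 222   9   8  60] [210.  225.4] [0.4807 0.2412 0.02  ]
top blue [279 225   6   6  27] [281.9 227.3] [0.4791 0.0254 0.02  ]
top blue [534 229   9  18 113] [537.9 237.5] [ 0.4575 -0.7721  0.02  ]
top teal [ 67 167  14   7  16] [ 72.9 169.7] [0.649  0.6901 0.018 ]
top teal [ 347  178   49   48 1775] [370.8 201.7] [ 0.5615 -0.2425  0.018 ]
top teal [542 229   2  18  19] [542.2 237.6] [ 0.4576 -0.7883  0.018 ]
top yel [ 369  115   38   37 1076] [387.3 133. ] [ 0.7823 -0.2997  0.012 ]
top yel [318 124  20  32  45] [323.9 137.1] [ 0.7641 -0.1001  0.012 ]
top yel [337 149  13   8  13] [343.  153.6] [ 0.712  -0.1593  0.012 ]
top yel [341 173  60  59 692] [370.3 203.3] [ 0.5575 -0.242   0.012 ]
top yel [524 195  11  25 179] [528.6 207.4] [ 0.5535 -0.7509  0.012 ]
top yel [ 62 208  16   7  41] [ 69.3 211.2] [0.5
[... 1040 characters left out ...]
  25  10  94] [249.9 380.6] [0.9982 0.0563 0.018 ]
scene yel [ 73 135  12  12  90] [ 78.7 140.2] [ 0.3466 -0.7861  0.012 ]
scene yel [179 140  33  22 520] [195.1 150.7] [ 0.2885 -0.3674  0.012 ]
scene yel [ 50 152  20  20 194] [ 59.4 161.2] [ 0.4625 -0.7864  0.012 ]
scene yel [170 194  59  46 403] [198.1 222.3] [ 0.5919 -0.234   0.012 ]
scene yel [515 243  16  22  72] [522.3 252.8] [0.4555 0.6909 0.012 ]
scene yel [221 251  11  30  34] [227.8 264. ] [ 0.7105 -0.098   0.012 ]
scene yel [ 128  254   44   37 1189] [149.5 272.2] [ 0.791  -0.2944  0.012 ]
scene yel [160 357  10   7  39] [164.8 360.3] [ 1.0027 -0.1503  0.012 ]
scene yel [171 360  14   7  53] [177.9 362.9] [ 1.0007 -0.1184  0.012 ]
```

View pics/crop1.png

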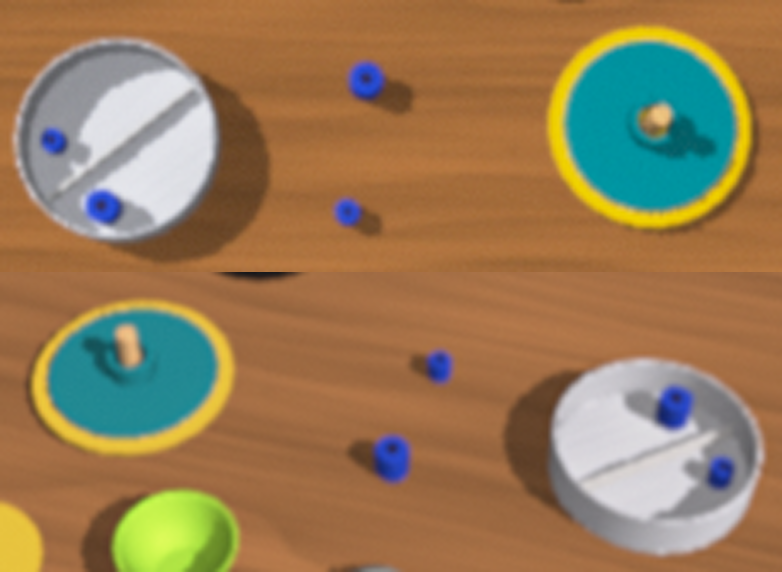

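The crop confirms it: teal with a collar sits on the widest yellow flange, 60 px across against 38 and 40 px for the bare yellow lids. The post is at crop (655,120). Next I'll refine all poses with silhouette fits in both views.

```bash
cat > fit.py <<'E'
from h import *
from scipy.optimize import least_squares
COL={'blue':((108,120,40),(128,255,255)),'lid':((22,120,80),(103,255,255)),'grey':((0,0,60),(180,70,255)),'teal':((85,120,50),(103,255,255))}
def hullc(P):
    h=cv2.convexHull(P.astype(np.float32)); m=cv2.moments(h); return np.array([m['m10']/m['m00'],m['m01']/m['m00']])
def model(c,x,y,r,z0,z1):
    a=np.linspace(0,2*np.pi,60)
    return hullc(proj(c,[[x+r*np.cos(t),y+r*np.sin(t),z] for t in a for z in(z0,z1)]))
def meas(c,col,guess,rad):
    m=cv2.inRange(cv2.cvtColor(c['frame'],cv2.COLOR_BGR2HSV),*COL[col])
    u=proj(c,guess)[0]; roi=np.zeros_like(m); cv2.circle(roi,tuple(int(v) for v in u.round()),rad,255,-1)
    m&=roi; k,_,S,_=cv2.connectedComponentsWithStats(m); L=cv2.connectedComponents(m)[1]
    i=1+np.argmax(S[1:,4]); ys,xs=np.where(L==i)
    return hullc(np.c_[xs,ys]),S[i]
def fit(cs,col,guess,rad,r,z0,z1):
    M=[meas(c,col,guess,rad) for c in cs]
    f=lambda p:np.r_[tuple(model(c,p[0],p[1],r,z0,z1)-m[0] for c,m in zip(cs,M))]
    s=least_squares(f,guess[:2]); return s.x.round(4),s.fun.round(2)
E
python3 - <<'E'
from fit import *
cs=[load('top'),load('scene')]
for n,a in dict(bigb=('blue',[.597,.012,.015],12,.015,0,.03),smallb=('blue',[.482,.026,.011],9,.011,0,.022),
  mb=('blue',[.481,.242,.02],10,.015,.004,.034),ms=('blue',[.541,.29,.015],8,.011,.004,.026),
  lid=('lid',[.562,-.242,.01],34,.091,.008,.013),tin=('grey',[.539,.23,.023],40,.088,0,.046)).items(): print(n,*fit(cs,*a))
for c,uv in((cs[0],(180+662/3.4,165+113/3.4)),): print('post top',at_z(c,uv,.068).round(4))
print('post scene',at_z(cs[1],(160+125/3.333,185+(327-272)/3.333),.068).round(4))
E
```

```text
bigb [0.5983 0.0125] [-0.49  0.06 -0.4  -0.14]
smallb [0.4812 0.027 ] [-0.52 -0.04 -0.54 -0.37]
mb [0.4807 0.2429] [-0.49  0.15 -0.51  0.22]
ms [0.5387 0.2906] [-0.27  0.2  -0.35  0.13]
lid [ 0.5628 -0.2428] [-0.31 -0.12 -0.31 -0.3 ]
tin [0.5395 0.2308] [-0.41  0.08 -0.38  0.06]
post top [ 0.5632 -0.2449  0.068 ]
post scene [ 0.559  -0.2411  0.068 ]
```

>>> {"name": "send_rows", "arguments": {"steps": [[[1,-1,0.2,0,0,-0.567,1],[1,-1,0.2,0,0,-0.567,1],[1,-1,0.2,0,0,-0.567,1],[1,-1,0.2,0,0,-0.567,1],[1,-1,0.2,0,0,-0.567,1],[1,-1,0.2,0,0,-0.567,1],[1,-1,0.2,0,0,-0.567,1]]]}}

```text
clock: 0.68
ee_pos: [0.2484, -0.3738, 0.1667]
orientation: [-0.001, 0.941, 0.339, 0.0]
force: [-0.3, -0.9, -1.1]
width: 0.0937
grasp_force: 0.0
```

```bash
python3 -c "
from h import *
p,R=tool();print(p,R.as_matrix().round(4))
to([.5983,.0125,.1],np.radians(-50.6))"
```

```text
[ 0.24836068 -0.37377724  0.16665083] [[ 7.701e-01  6.379e-01 -5.000e-04]
 [ 6.379e-01 -7.701e-01  1.500e-03]
 [ 6.000e-04 -1.500e-03 -1.000e+00]]
shift [ 3.439 -0.494  0.447] turn [-0.002 -0.001  0.005] rows 12.600999385231168 0.03537894708336613
```

>>> {"name": "send_rows", "arguments": {"steps": [[[0.86,-0.124,0.1,0,0,0,0.06],[0.86,-0.124,0.1,0,0,0,0.06],[0.86,-0.124,0.1,0,0,0,0.06],[0.86,-0.124,0.1,0,0,0,0.06]]]}}

```text
clock: 1.02
ee_pos: [0.3381, -0.2774, 0.1516]
orientation: [-0.001, 0.941, 0.339, 0.001]
force: [0.6, 0.1, -1.0]
width: 0.0708
grasp_force: 0.0
```

>>> {"name": "send_rows", "arguments": {"steps": [[[0.86,-0.124,0.1,0,0,0,0.06],[0.86,-0.124,0.1,0,0,0,0.06],[0.86,-0.124,0.1,0,0,0,0.06],[0.86,-0.124,0.1,0,0,0,0.06]]]}}

```text
clock: 1.35
ee_pos: [0.427, -0.1817, 0.1366]
orientation: [-0.0, 0.941, 0.339, 0.001]
force: [-0.0, -0.0, -0.3]
width: 0.0502
grasp_force: 0.0
```

>>> {"name": "send_rows", "arguments": {"steps": [[[0.86,-0.124,0.1,0,0,0,0.06],[0.86,-0.124,0.1,0,0,0,0.06],[0.86,-0.124,0.1,0,0,0,0.06],[0.86,-0.124,0.1,0,0,0,0.06]]]}}

```text
clock: 1.68
ee_pos: [0.5157, -0.0859, 0.1215]
orientation: [0.0, 0.941, 0.339, 0.002]
force: [0.6, -0.4, 0.6]
width: 0.0498
grasp_force: 0.0
```

>>> {"name": "send_rows", "arguments": {"steps": [[[0.86,-0.124,0.1,0,0,0,0.06],[0.86,-0.124,0.1,0,0,0,0.06],[0.86,-0.124,0.1,0,0,0,0.06],[0.86,-0.124,0.1,0,0,0,0.06],[0.86,-0.124,0.1,0,0,0,0.06],[0.86,-0.124,0.1,0,0,0,0.06]]]}}

```text
clock: 2.18
ee_pos: [0.5988, 0.0066, 0.1066]
orientation: [0.0, 0.941, 0.337, -0.001]
force: [-0.3, -0.2, -0.2]
width: 0.0497
grasp_force: 0.0
```

Run:
```python
from fit import *
to([.5983,.0125,.022],np.radians(-50.6))
c=cap('top');d=cap('scene')
ca=[]
for k in(c,d):
    u=proj(k,[.598,.0125,.05])[0].astype(int); f=k['frame'][u[1]-50:u[1]+50,u[0]-65:u[0]+65]; ca.append(cv2.resize(f,(390,300),interpolation=cv2.INTER_CUBIC))
cv2.imwrite('pics/c2.png',np.hstack(ca))
```

```text
shift [ 0.024 -0.032  0.564] turn [0.    0.003 0.   ] rows 2.032724405110115 0.01834285278066701
```

View pics/c2.png

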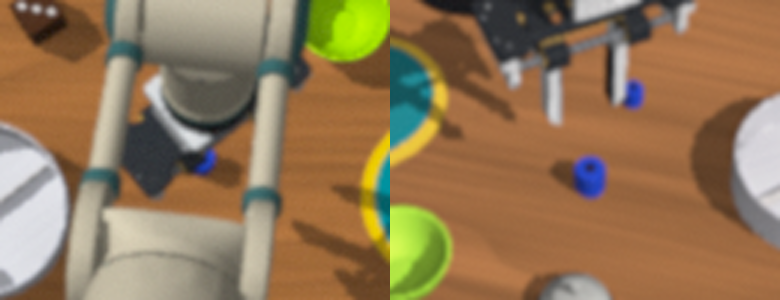

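The left crop (top view) shows the arm hiding the beads. The right crop (scene) has the fingers above and behind the big bead at (590,177), which fits the computed pose. Now I'll descend and grasp.

>>> {"name": "send_rows", "arguments": {"steps": [[[0.024,-0.032,0.0,0,0,0,0.06],[0.024,-0.032,0.25,0,0,0,0.06],[0.024,-0.032,0.45,0,0,0,0.06],[0.024,-0.032,0.56,0,0,0,0.06],[0.024,-0.032,0.56,0,0,0,0.06],[0.024,-0.032,0.56,0,0,0,-0.6],[0.024,-0.032,0.56,0,0,0,-0.6],[0.024,-0.032,0.56,0,0,0,-0.6],[0.024,-0.032,0.56,0,0,0,-0.6],[0.024,-0.032,0.56,0,0,0,-0.6]]], "squeeze": 12}}

```text
clock: 3.12
ee_pos: [0.5997, 0.0145, 0.0244]
orientation: [0.001, 0.941, 0.337, 0.001]
force: [0.2, -1.0, -0.4]
width: 0.0206
grasp_force: 0.0
```

```bash
python3 -c "
from h import *
s=st();print(s['width'],s['grasp_force'],s['force'],tool()[0])
to([.5188,.1961,.12],np.radians(-50.6))"
```

```text
0.02059124696616481 0.0 [ 0.2158595  -1.02542751 -0.36496805] [0.59968681 0.01454501 0.0243563 ]
shift [ 0.353 -1.276 -0.639] turn [ 0.002 -0.002  0.001] rows 5.28952915967984 0.019592676062095558
```

Run:
```python
from fit import *
c=cap('top');d=cap('scene')
ca=[]
for k in(c,d):
    u=proj(k,[.598,.0125,.03])[0].astype(int); f=k['frame'][u[1]-42:u[1]+42,u[0]-40:u[0]+40]; ca.append(cv2.resize(f,(400,420),interpolation=cv2.INTER_CUBIC))
    print(u, proj(k,[[.5983,.0125,.015],[.5997,.0145,.008]]))
cv2.imwrite('pics/c3.png',np.hstack(ca))
```

```text
[286 187] [[286.86475256 188.49274969]
 [286.22234788 188.48501752]]
[276 237] [[276.7132145  240.4423528 ]
 [277.23873081 242.4169577 ]]
```

View pics/c3.png

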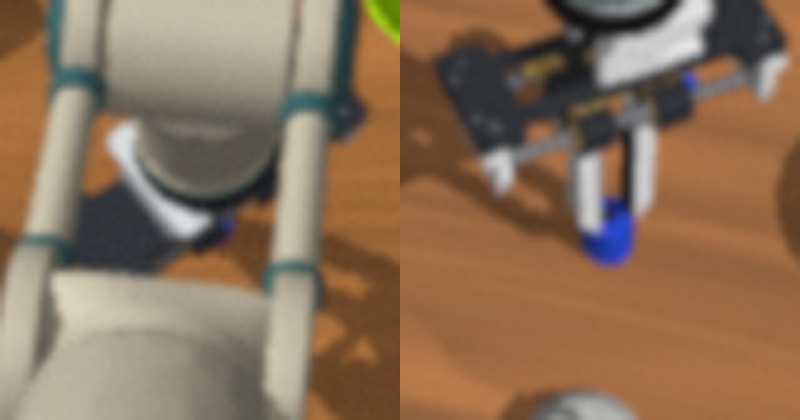

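The scene crop shows the big bead at about (607,235) in front of the fingers, whose tips are at (588,230) and (640,213). It wasn't gripped, so I'll compare the tips with the reported pose.

Run:
```python
from fit import *
c=load('scene');t=load('top')
P,R=tool();print(P)
cv=lambda u,v:(276-40+(u-400)/5,237-42+v/5)
for u,v in((578,228),(598,236),(630,214),(650,206)): print(at_z(c,cv(u,v),P[2]-.017).round(4))
m=R.as_matrix()
for sx in(-.008,.008):
  for sy in (-.0228,-.0103,.0103,.0228):
    q=proj(c,P+m@[sx,sy,.017])[0]; print(sx,sy,((q-[236,195])*5+[400,0]).round(0))
print('bead bottom centre (blob bottom edge)',at_z(c,cv(610,267),0).round(4))
h=cv2.inRange(cv2.cvtColor(c['frame'],cv2.COLOR_BGR2HSV),*[(108,120,40),(128,255,255)])
ys,xs=np.where(h[225:255,262:292]); print(xs.min()+262,xs.max()+262,ys.min()+225,ys.max()+225)
a=np.linspace(0,6.28,40)
for x,y in((.5983,.0125),(.608,.0125),(.608,.016)):
  q=proj(c,[[x+.015*np.cos(k),y+.015*np.sin(k),z] for k in a for z in(0,.03)]);print(x,y,q.min(0).round(1),q.max(0).round(1))
```

```text
[0.59929187 0.01464144 0.02382967]
[ 0.5968 -0.0033  0.0068]
[0.5993 0.0095 0.0068]
[0.5788 0.0235 0.0068]
[0.57   0.0334 0.0068]
-0.008 -0.0228 [636. 215.]
-0.008 -0.0103 [617. 222.]
-0.008 0.0103 [585. 234.]
-0.008 0.0228 [565. 241.]
0.008 -0.0228 [648. 235.]
0.008 -0.0103 [628. 242.]
0.008 0.0103 [596. 254.]
0.008 0.0228 [576. 261.]
bead bottom centre (blob bottom edge) [ 0.6142  0.0207 -0.    ]
273 282 235 247
0.5983 0.0125 [271.5 233.2] [282.  247.7]
0.608 0.0125 [270.6 235.7] [281.1 250.3]
0.608 0.016 [271.8 236. ] [282.3 250.6]
```

Run:
```python
from fit import *
k=load('scene'); u=proj(k,[.598,.0125,.05])[0].astype(int)
P=np.array([.5988,.0066,.1066]); m=tool()[1].as_matrix()
for z in(.017,0,-.006):
  for sx,sy in((.008,.025),(.008,.0375),(.008,-.025),(.008,-.0375)):
    print(z,sy,((proj(k,P+m@[sx,sy,z])[0]-(u-[65,50]))*3+[390,0]).round())
f=k['frame'][u[1]-35:u[1]+30,u[0]-40:u[0]+40]
cv2.imwrite('pics/c4.png',cv2.resize(f,(720,585),interpolation=cv2.INTER_CUBIC))
P,R=tool();m=R.as_matrix()
for z in(.017,0,-.006):
  for sx,sy in((.008,.0103),(.008,.0228),(.008,-.0103),(.008,-.0228)):
    print(z,sy,((proj(k,P+m@[sx,sy,z])[0]-(u-[40,35]))*9).round())
```

```text
0.017 0.025 [560. 140.]
0.017 0.0375 [547. 145.]
0.017 -0.025 [610. 123.]
0.017 -0.0375 [622. 119.]
0 0.025 [560. 128.]
0 0.0375 [547. 133.]
0 -0.025 [610. 111.]
0 -0.0375 [622. 107.]
-0.006 0.025 [560. 124.]
-0.006 0.0375 [547. 129.]
-0.006 -0.025 [610. 107.]
-0.006 -0.0375 [622. 103.]
0.017 0.0103 [353. 439.]
0.017 0.0228 [318. 452.]
0.017 -0.0103 [411. 418.]
0.017 -0.0228 [446. 405.]
0 0.0103 [353. 407.]
0 0.0228 [317. 420.]
0 -0.0103 [412. 386.]
0 -0.0228 [447. 373.]
-0.006 0.0103 [353. 395.]
-0.006 0.0228 [317. 408.]
-0.006 -0.0103 [412. 374.]
-0.006 -0.0228 [448. 361.]
```

View pics/c4.png

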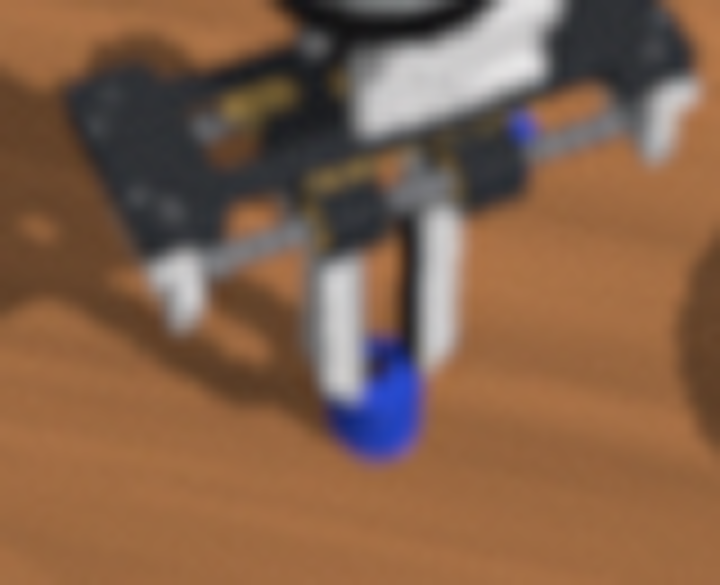

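The crop shows the finger tips at (340,400) and (435,368). The left tip covers the top-left of the bead, so the tips are at z≈0.03, above the bead, about 22 mm higher than the nominal tool geometry implies. I'll open, go lower in small force-checked steps, and look again.

>>> {"name": "send_rows", "arguments": {"steps": [[[0,0,0,0,0,0,0.06],[0,0,0,0,0,0,0.06],[0,0,0,0,0,0,0.06],[-0.008,0.012,0.03,0,0,0,0.06],[-0.008,0.012,0.05,0,0,0,0.06],[-0.008,0.012,0.07,0,0,0,0.06],[-0.008,0.012,0.07,0,0,0,0.06]]]}}

```text
clock: 3.8
ee_pos: [0.5983, 0.0125, 0.0115]
orientation: [-0.0, 0.941, 0.337, -0.001]
force: [-0.3, -0.2, -1.0]
width: 0.0496
grasp_force: 0.0
```

Run:
```python
from fit import *
s=st();print(s['ee_pos'],s['force'],s['width'],s['q'])
k=cap('scene'); u=proj(k,[.598,.0125,.05])[0].astype(int)
f=k['frame'][u[1]-35:u[1]+30,u[0]-40:u[0]+40]
cv2.imwrite('pics/c5.png',cv2.resize(f,(720,585),interpolation=cv2.INTER_CUBIC))
P,R=tool();m=R.as_matrix()
for z in(.017,-.006):
  for sx,sy in((.008,.025),(.008,.0375),(.008,-.025),(.008,-.0375)):
    print(z,sy,((proj(k,P+m@[sx,sy,z])[0]-(u-[40,35]))*9).round())
```

```text
[0.59828663 0.01248535 0.01152993] [-0.27195707 -0.24333564 -1.04453856] 0.04963561021165657 [-9.53104052e-02  4.66137251e-01  1.70923895e+00 -1.05549296e-04
  9.68103813e-01  7.87532213e-01]
0.017 0.025 [306. 473.]
0.017 0.0375 [270. 486.]
0.017 -0.025 [446. 422.]
0.017 -0.0375 [480. 409.]
-0.006 0.025 [305. 430.]
-0.006 0.0375 [269. 443.]
-0.006 -0.025 [447. 379.]
-0.006 -0.0375 [482. 366.]
```

View pics/c5.png

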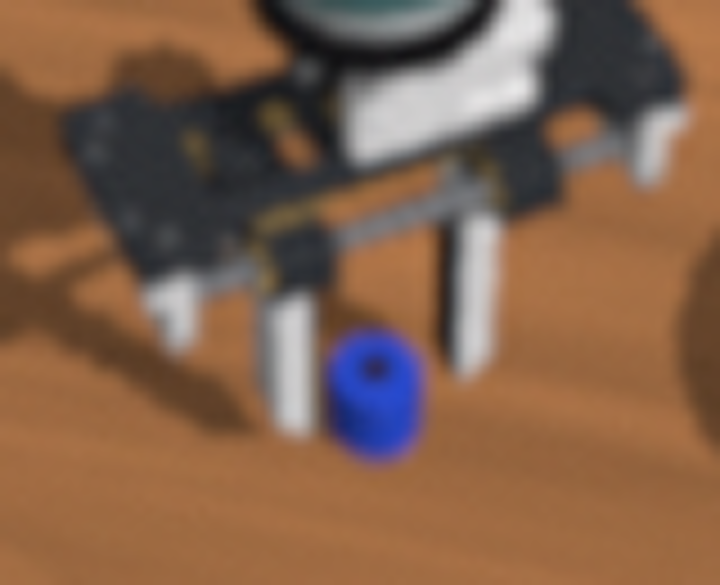

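The bead at (375,395) now stands between the tips, at (295,437) and (470,375), with no contact force. At reported z=0.0115 nominal tips would already be below the table, so the true tip height is about reported z + 6 mm. I'll go 11 mm lower and close.

>>> {"name": "send_rows", "arguments": {"steps": [[[0,0,0.03,0,0,0,0.06],[0,0,0.05,0,0,0,0.06],[0,0,0.07,0,0,0,0.06],[0,0,0.07,0,0,0,0.06],[0,0,0.07,0,0,0,-0.6],[0,0,0.07,0,0,0,-0.6],[0,0,0.07,0,0,0,-0.6],[0,0,0.07,0,0,0,-0.6],[0,0,0.07,0,0,0,-0.6]]], "squeeze": 12}}

```text
clock: 4.6
ee_pos: [0.5992, 0.0125, 0.0022]
orientation: [0.0, 0.941, 0.337, 0.0]
force: [0.6, 0.9, 0.4]
width: 0.0295
grasp_force: 12.0
```

>>> {"name": "send_rows", "arguments": {"steps": [[[0,0,-0.2,0,0,0,-0.6],[0,0,-0.4,0,0,0,-0.6],[0,0,-0.6,0,0,0,-0.6],[0.18,-0.64,-0.6,0,0,0,-0.6],[0.18,-0.64,-0.6,0,0,0,-0.6],[0.18,-0.64,-0.6,0,0,0,-0.6],[0.18,-0.64,-0.6,0,0,0,-0.6]]]}}

```text
clock: 5.18
ee_pos: [0.5567, 0.107, 0.0925]
orientation: [-0.001, 0.941, 0.339, -0.0]
force: [-0.1, -0.5, -0.3]
width: 0.0296
grasp_force: 12.0
```

>>> {"name": "send_rows", "arguments": {"steps": [[[0.18,-0.64,0,0,0,0,-0.6],[0.18,-0.64,0,0,0,0,-0.6],[0.18,-0.64,0,0,0,0,-0.6],[0.18,-0.64,0,0,0,0,-0.6],[0.18,-0.64,0,0,0,0,-0.6]]]}}

```text
clock: 5.6
ee_pos: [0.5193, 0.1949, 0.0921]
orientation: [0.001, 0.941, 0.338, 0.0]
force: [0.7, -0.2, -0.5]
width: 0.0294
grasp_force: 12.0
```

Run:
```python
from fit import *
s=st();print(s['ee_pos'],s['force'],s['width'],s['grasp_force'])
to([.5188,.1961,.007],np.radians(-50.6))
k=cap('scene'); 
f=k['frame'][170:285,280:430]
cv2.imwrite('pics/c6.png',cv2.resize(f,(750,575),interpolation=cv2.INTER_CUBIC))
```

```text
[0.51932226 0.19486756 0.09205242] [ 0.66402705 -0.15586643 -0.52342132] 0.02943901583018142 11.999936103557047
shift [ 0.003 -0.009  0.567] turn [ 0.002 -0.     0.003] rows 2.0398789412229816 0.02133273752785688
```

View pics/c6.png

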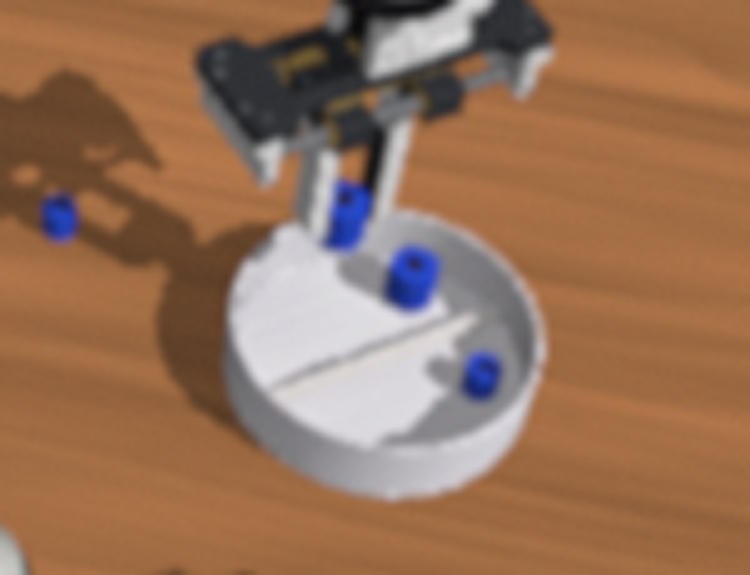

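The big bead is held at crop (347,215), over the row with the big marker at (412,278). I'll lower, open slightly and raise.

>>> {"name": "send_rows", "arguments": {"steps": [[[0.003,-0.009,0.2,0,0,0,-0.6],[0.003,-0.009,0.4,0,0,0,-0.6],[0.003,-0.009,0.5,0,0,0,-0.6],[0.003,-0.009,0.565,0,0,0,-0.6],[0.003,-0.009,0.565,0,0,0,-0.6],[0.003,-0.009,0.565,0,0,0,-0.15],[0.003,-0.009,0.565,0,0,0,-0.15],[0.003,-0.009,0.565,0,0,0,-0.15],[0.003,-0.009,0.565,0,0,0,-0.15]]]}}

```text
clock: 6.4
ee_pos: [0.5192, 0.1964, 0.0082]
orientation: [0.0, 0.941, 0.337, 0.001]
force: [-1.0, -1.0, 0.2]
width: 0.0399
grasp_force: 0.0
```

>>> {"name": "send_rows", "arguments": {"steps": [[[0,0,-0.2,0,0,0,-0.15],[0,0,-0.4,0,0,0,-0.15],[0,0,-0.6,0,0,0,-0.15],[0,0,-0.6,0,0,0,-0.15]]]}}

```text
clock: 6.73
ee_pos: [0.5228, 0.1977, 0.1037]
orientation: [0.001, 0.941, 0.337, 0.006]
force: [0.6, -0.6, -0.0]
width: 0.0398
grasp_force: 0.0
```

Run:
```python
from fit import *
s=st();print(s['ee_pos'],s['force'],s['width'],s['grasp_force'])
cs=[cap('scene')]
print(fit(cs,'blue',[.4812,.027,.011],9,.011,0,.022), 'placed',fit(cs,'blue',[.5188,.1961,.019],8,.015,.004,.034),meas(cs[0],'blue',[.5188,.1961,.019],9))
to([.4812,.027,.09],np.radians(-50.6))
```

```text
[0.52281138 0.19766291 0.10372366] [ 0.63973912 -0.55815075 -0.02973807] 0.039774683974287676 0.0
(array([0.4826, 0.0291]), array([0., 0.])) placed (array([0.5176, 0.1958]), array([ 0., -0.])) (array([344.01698514, 231.49044586]), array([340, 226,   9,  12,  92], dtype=int32))
shift [-0.928  0.707  0.07 ] turn [ 0.005 -0.01   0.001] rows 4.202711664045431 0.07023449621277914
```

>>> {"name": "send_rows", "arguments": {"steps": [[[-0.928,0.707,0.07,0,0,0,-0.15],[-0.928,0.707,0.07,0,0,0,-0.15],[-0.928,0.707,0.07,0,0,0,-0.15],[-0.928,0.707,0.07,0,0,0,-0.15],[-0.928,0.707,0.07,0,0,0,-0.15],[-0.928,0.707,0.07,0,0,0,-0.15],[-0.928,0.707,0.07,0,0,0,-0.15]]]}}

```text
clock: 7.37
ee_pos: [0.4781, 0.0264, 0.0865]
orientation: [-0.0, 0.942, 0.336, 0.0]
force: [-0.5, 0.8, -0.2]
width: 0.0401
grasp_force: 0.0
```

Run:
```python
from h import *
print(tool()[0]); to([.4815,.0275,.000],np.radians(-50.6))
```

```text
[0.478064   0.02635815 0.08646469]
shift [0.022 0.009 0.576] turn [-0.001 -0.    -0.002] rows 2.0753110143584332 0.013163187618059926
```

>>> {"name": "send_rows", "arguments": {"steps": [[[0.022,0.009,0.2,0,0,0,-0.15],[0.022,0.009,0.4,0,0,0,-0.15],[0.022,0.009,0.5,0,0,0,-0.15],[0.022,0.009,0.57,0,0,0,-0.15],[0.022,0.009,0.57,0,0,0,-0.15],[0.022,0.009,0.57,0,0,0,-0.15],[0.022,0.009,0.57,0,0,0,-0.75],[0.022,0.009,0.57,0,0,0,-0.75],[0.022,0.009,0.57,0,0,0,-0.75],[0.022,0.009,0.57,0,0,0,-0.75],[0.022,0.009,0.57,0,0,0,-0.75]]], "squeeze": 10}}

```text
clock: 8.28
ee_pos: [0.4824, 0.0273, 0.0021]
orientation: [0.0, 0.941, 0.337, 0.001]
force: [-1.2, 2.1, 3.5]
width: 0.021
grasp_force: 10.0
```

>>> {"name": "send_rows", "arguments": {"steps": [[[0,0,-0.2,0,0,0,-0.75],[0,0,-0.4,0,0,0,-0.75],[0,0,-0.6,0,0,0,-0.75],[0.7,-0.36,-0.6,0,0,0,-0.75],[0.7,-0.36,-0.6,0,0,0,-0.75],[0.7,-0.36,-0.6,0,0,0,-0.75],[0.7,-0.36,-0.6,0,0,0,-0.75]]]}}

```text
clock: 8.87
ee_pos: [0.5316, 0.1404, 0.092]
orientation: [-0.001, 0.941, 0.339, 0.003]
force: [1.1, -0.4, 0.9]
width: 0.0213
grasp_force: 10.0
```

>>> {"name": "send_rows", "arguments": {"steps": [[[0.7,-0.36,0,0,0,0,-0.75],[0.7,-0.36,0,0,0,0,-0.75],[0.7,-0.36,0,0,0,0,-0.75],[0.7,-0.36,0,0,0,0,-0.75],[0.7,-0.36,0,0,0,0,-0.75]]]}}

```text
clock: 9.28
ee_pos: [0.5751, 0.2446, 0.0907]
orientation: [0.0, 0.941, 0.338, -0.001]
force: [-0.6, -0.1, 0.5]
width: 0.0212
grasp_force: 10.0
```

Run:
```python
from h import *
s=st();print(tool()[0],s['width'],s['grasp_force']); to([.5774,.2443,.0065],np.radians(-50.6))
```

```text
[0.57506203 0.24455731 0.09067388] 0.021209863099997044 10.000091484398581
shift [0.012 0.011 0.561] turn [0.    0.002 0.004] rows 2.0193462402319993 0.02434857020125201
```

>>> {"name": "send_rows", "arguments": {"steps": [[[0.012,0.011,0.2,0,0,0,-0.75],[0.012,0.011,0.4,0,0,0,-0.75],[0.012,0.011,0.5,0,0,0,-0.75],[0.012,0.011,0.56,0,0,0,-0.75],[0.012,0.011,0.56,0,0,0,-0.75],[0.012,0.011,0.56,0,0,0,-0.28],[0.012,0.011,0.56,0,0,0,-0.28],[0.012,0.011,0.56,0,0,0,-0.28],[0.012,0.011,0.56,0,0,0,-0.28]]]}}

```text
clock: 10.03
ee_pos: [0.5784, 0.2439, 0.0085]
orientation: [0.0, 0.941, 0.337, 0.001]
force: [-0.1, -0.3, 0.6]
width: 0.0338
grasp_force: 0.0
```

>>> {"name": "send_rows", "arguments": {"steps": [[[0,0,-0.2,0,0,0,-0.28],[0,0,-0.4,0,0,0,-0.28],[0,0,-0.6,0,0,0,-0.28],[0,0,-0.7,0,0,0,-0.28],[0,0,-0.7,0,0,0,-0.28]]]}}

```text
clock: 10.45
ee_pos: [0.5807, 0.2449, 0.1174]
orientation: [0.0, 0.941, 0.337, 0.005]
force: [0.1, -0.6, 0.4]
width: 0.0336
grasp_force: 0.0
```

>>> {"name": "send_rows", "arguments": {"steps": [[[-0.71,0.815,0,0,0,0,0.06],[-0.71,0.815,0,0,0,0,0.06],[-0.71,0.815,0,0,0,0,0.06],[-0.71,0.815,0,0,0,0,0.06],[-0.71,0.815,0,0,0,0,0.06]]]}}

```text
clock: 10.87
ee_pos: [0.5718, 0.0755, 0.1112]
orientation: [0.002, 0.942, 0.335, -0.002]
force: [-0.2, -0.4, -0.7]
width: 0.0497
grasp_force: 0.0
```

>>> {"name": "send_rows", "arguments": {"steps": [[[-0.71,0.815,0,0,0,0,0.06],[-0.71,0.815,0,0,0,0,0.06],[-0.71,0.815,0,0,0,0,0.06],[-0.71,0.815,0,0,0,0,0.06],[-0.71,0.815,0,0,0,0,0.06]]]}}

```text
clock: 11.28
ee_pos: [0.5682, -0.0862, 0.1113]
orientation: [0.002, 0.942, 0.335, -0.001]
force: [0.5, -0.5, 0.5]
width: 0.0497
grasp_force: 0.0
```

Run:
```python
from fit import *
cs=[cap('top'),cap('scene')]
for c,n in zip(cs,('top','scene')): 
  for a in(('big',[.5188,.1961,.019],8),('small',[.5774,.2443,.015],8)):
    try: print(n,a[0],meas(c,'blue',*a[1:]),proj(c,a[1]).round(1))
    except Exception as e: print(n,a[0],e)
print(fit(cs[:1],'grey',[.5395,.2308,.023],40,.088,0,.046),fit(cs[1:],'grey',[.5395,.2308,.023],40,.088,0,.046))
print(tool()[0]); to([.5628,-.2428,.1],np.radians(-50.6))
f=cs[0]['frame'][165:250,175:260];g=cs[1]['frame'][195:280,310:395]
cv2.imwrite('pics/c7.png',cv2.resize(np.hstack([f,g]),(800,400),interpolation=cv2.INTER_CUBIC))
```

```text
top big (array([226.06845238, 213.11904762]), array([222, 209,   9,   9,  68], dtype=int32)) [[225.4 213.2]]
top small (array([211.71929825, 194.3625731 ]), array([209, 191,   7,   7,  37], dtype=int32)) [[210.6 194. ]]
scene big (array([344.06926407, 231.57142857]), array([340, 226,   9,  12,  91], dtype=int32)) [[344.  231.9]]
scene small (array([357.03755869, 251.2629108 ]), array([354, 248,   7,   8,  45], dtype=int32)) [[357.6 251.9]]
(array([0.5396, 0.2296]), array([ 0., -0.])) (array([0.5391, 0.232 ]), array([-0.,  0.]))
[ 0.56784726 -0.08080132  0.1113481 ]
shift [-0.709  0.815  0.075] turn [-0.002  0.001 -0.003] rows 3.8962609601701184 0.02415664083191936
```

View pics/c7.png

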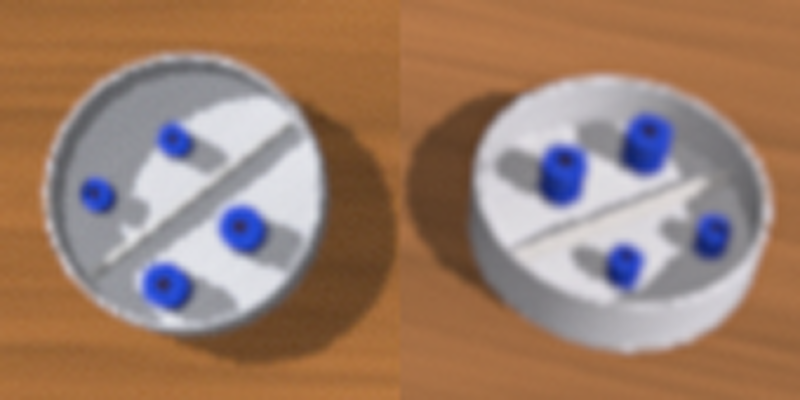

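The last view shows both stray beads upright beside their marker of the same size: the big pair right of the divider in the top crop, the small pair left. Now the post.

>>> {"name": "send_rows", "arguments": {"steps": [[[-0.71,0.815,0.03,0,0,0,0.06],[-0.71,0.815,0.03,0,0,0,0.06],[-0.71,0.815,0.03,0,0,0,0.06],[-0.71,0.815,0.03,0,0,0,0.06],[-0.71,0.815,0.03,0,0,0,0.06],[-0.71,0.815,0.03,0,0,0,0.06],[-0.71,0.815,0.03,0,0,0,0.06],[-0.71,0.815,0.03,0,0,0,0.06]]]}}

```text
clock: 12.05
ee_pos: [0.5639, -0.2398, 0.1075]
orientation: [-0.001, 0.941, 0.338, -0.0]
force: [-0.3, -0.6, -0.2]
width: 0.0496
grasp_force: 0.0
```

Run:
```python
from h import *
print(tool()[0]); to([.5628,-.2428,.042],np.radians(-50.6))
```

```text
[ 0.56385235 -0.23977562  0.10752639]
shift [-0.018  0.012  0.437] turn [-0.002 -0.     0.003] rows 1.5732514513532145 0.02498012890901854
```

>>> {"name": "send_rows", "arguments": {"steps": [[[-0.018,0.012,0.15,0,0,0,0.06],[-0.018,0.012,0.3,0,0,0,0.06],[-0.018,0.012,0.37,0,0,0,0.06],[-0.018,0.012,0.43,0,0,0,0.06],[-0.018,0.012,0.43,0,0,0,0.06],[-0.018,0.012,0.43,0,0,0,0.06]]]}}

```text
clock: 12.55
ee_pos: [0.5631, -0.2448, 0.0435]
orientation: [-0.0, 0.941, 0.338, 0.0]
force: [0.3, 0.1, -0.0]
width: 0.0497
grasp_force: 0.0
```

>>> {"name": "send_rows", "arguments": {"steps": [[[0,0,0,0,0,0,-0.9],[0,0,0,0,0,0,-0.9],[0,0,0,0,0,0,-0.9],[0,0,0,0,0,0,-0.9],[0,0,0,0,0,0,-0.9],[0,0,0,0,0,0,-0.9],[0,0,0,0,0,0,-0.9]]], "squeeze": 40}}

```text
clock: 13.13
ee_pos: [0.5623, -0.245, 0.0437]
orientation: [-0.0, 0.941, 0.337, -0.0]
force: [-2.1, 1.4, 3.9]
width: 0.0168
grasp_force: 40.0
```

Run:
```python
from fit import *
s=st();print(tool()[0],s['width'],s['grasp_force'],s['force'],s['torque'])
print(meas(load('scene'),'lid',[.5628,-.2428,.01],34),meas(cap('scene'),'lid',[.5628,-.2428,.01],34))
to([.5394,.2309,.142],np.radians(-50.6))
```

```text
[ 0.56231428 -0.2450171   0.04365395] 0.016774803358441632 40.00146925449371 [-2.14554842  1.44468698  3.87522754] [ 0.39592075  0.31766932 -0.03146596]
(array([199.38181598, 214.95429815]), array([ 175,  197,   49,   37, 1305], dtype=int32)) (array([198.68607699, 216.81613432]), array([ 169,  195,   60,   45, 1648], dtype=int32))
shift [ 1.897 -2.549 -0.653] turn [-0.001  0.     0.   ] rows 11.666938274694964 0.00908785162042887
```

>>> {"name": "send_rows", "arguments": {"steps": [[[0,0,-0.05,0,0,0,-0.9],[0,0,-0.13,0,0,0,-0.9],[0,0,-0.22,0,0,0,-0.9],[0,0,-0.33,0,0,0,-0.9],[0,0,-0.44,0,0,0,-0.9],[0,0,-0.54,0,0,0,-0.9],[0,0,-0.62,0,0,0,-0.9],[0,0,-0.65,0,0,0,-0.9],[0,0,-0.65,0,0,0,-0.9],[0,0,-0.65,0,0,0,-0.9]]]}}

```text
clock: 14.02
ee_pos: [0.5626, -0.2455, 0.1403]
orientation: [-0.0, 0.941, 0.337, -0.0]
force: [0.4, -0.4, -2.9]
width: 0.0172
grasp_force: 40.0
```

Run:
```python
from fit import *
s=st();print(tool()[0],s['width'],s['grasp_force'],s['force'],s['torque'])
cs=[cap('scene')]
for h in(.09,.098,.106):
  for c in cs:
    M=meas(c,'lid',[.5628,-.2428,h],40); print(h,M, model(c,.5628,-.2428,.091,h+.008,h+.013))
to([.5394,.2309,.142],np.radians(-50.6))
```

```text
[ 0.56255587 -0.24550769  0.14025592] 0.017245159015258287 39.99764263629913 [ 0.35576153 -0.3622906  -2.91261249] [-0.00366075  0.02340482  0.01498853]
0.09 (array([194.33674242, 195.03159091]), array([ 163,  173,   63,   45, 1815], dtype=int32)) [194.677405   195.86261934]
0.098 (array([194.33674242, 195.03159091]), array([ 163,  173,   63,   45, 1815], dtype=int32)) [194.28566962 193.96049377]
0.106 (array([194.33674242, 195.03159091]), array([ 163,  173,   63,   45, 1815], dtype=int32)) [193.88985827 192.03935705]
shift [ 1.898 -2.549 -0.013] turn [-0.002  0.001  0.001] rows 11.431593643416658 0.013861739826049784
```

>>> {"name": "send_rows", "arguments": {"steps": [[[0.06,-0.09,0,0,0,0,-0.9],[0.16,-0.22,0,0,0,0,-0.9],[0.28,-0.38,0,0,0,0,-0.9],[0.41,-0.55,0,0,0,0,-0.9],[0.54,-0.72,0,0,0,0,-0.9],[0.63,-0.85,0,0,0,0,-0.9]]]}}

```text
clock: 14.57
ee_pos: [0.5533, -0.0832, 0.1398]
orientation: [-0.002, 0.941, 0.338, -0.001]
force: [-0.4, -0.6, -3.7]
width: 0.0169
grasp_force: 40.0
```

>>> {"name": "send_rows", "arguments": {"steps": [[[0.12,-0.16,0,0,0,0,-0.9],[0.24,-0.32,0,0,0,0,-0.9],[0.36,-0.48,0,0,0,0,-0.9],[0.48,-0.65,0,0,0,0,-0.9],[0.6,-0.81,0,0,0,0,-0.9],[0.63,-0.85,0,0,0,0,-0.9]]]}}

```text
clock: 15.07
ee_pos: [0.5447, 0.0769, 0.1399]
orientation: [-0.002, 0.941, 0.339, -0.001]
force: [-0.4, 0.4, -4.0]
width: 0.017
grasp_force: 40.0
```

>>> {"name": "send_rows", "arguments": {"steps": [[[0.12,-0.16,0,0,0,0,-0.9],[0.24,-0.32,0,0,0,0,-0.9],[0.36,-0.48,0,0,0,0,-0.9],[0.48,-0.65,0,0,0,0,-0.9],[0.58,-0.78,0,0,0,0,-0.9],[0.63,-0.85,0,0,0,0,-0.9],[0.63,-0.85,0,0,0,0,-0.9],[0.63,-0.85,0,0,0,0,-0.9]]]}}

```text
clock: 15.73
ee_pos: [0.5382, 0.2296, 0.1402]
orientation: [0.001, 0.941, 0.338, -0.001]
force: [0.1, -0.4, -2.8]
width: 0.0171
grasp_force: 40.0
```

Run:
```python
from fit import *
s=st();P=tool()[0];print(P,s['width'],s['grasp_force'],s['force'])
z=P[2]-.0437
for n in('scene','top'):
  c=cap(n);g=[P[0],P[1],z+.01]
  m,S=meas(c,'lid',g,44);print(n,m,S,'fit',least_squares(lambda p:model(c,p[0],p[1],.091,z+.008,z+.013)-m,P[:2]).x.round(4))
to([.5394,.2309,.09],np.radians(-50.6))
```

```text
[0.53819475 0.22962414 0.14015972] 0.017055853725915695 39.99824523925781 [ 0.11764011 -0.35892561 -2.80295485]
scene [360.36315929 222.3943138 ] [ 327  199   67   49 2066] fit [0.5422 0.2326]
top [226.66317793 206.19774818] [212 182  31  51 996] fit [0.5271 0.1811]
shift [ 0.014 -0.009  0.336] turn [ 0.001  0.002 -0.   ] rows 1.2104805307259796 0.014177793563518955
```

>>> {"name": "send_rows", "arguments": {"steps": [[[-0.012,0,0.05,0,0,0,-0.9],[-0.012,0,0.12,0,0,0,-0.9],[-0.012,0,0.2,0,0,0,-0.9],[-0.012,0,0.26,0,0,0,-0.9],[-0.012,0,0.3,0,0,0,-0.9],[-0.012,0,0.33,0,0,0,-0.9],[-0.012,0,0.33,0,0,0,-0.9],[-0.012,0,0.33,0,0,0,-0.9]]]}}

```text
clock: 16.5
ee_pos: [0.5376, 0.2288, 0.0911]
orientation: [0.0, 0.941, 0.337, -0.0]
force: [-0.4, 1.3, -2.2]
width: 0.017
grasp_force: 40.0
```

Run:
```python
from fit import *
s=st();P=tool()[0];print(P,s['width'],s['force'],s['torque'])
z=P[2]-.0437
c=cap('scene');g=[P[0],P[1],z+.01]
m,S=meas(c,'lid',g,44);print(m,S,'fit',least_squares(lambda p:model(c,p[0],p[1],.091,z+.008,z+.013)-m,P[:2]).x.round(4))
to([.5375,.2292,.0817],np.radians(-50.6))
```

```text
[0.53757291 0.22878128 0.09110161] 0.01704144801399816 [-0.36865406  1.31212871 -2.17028137] [-0.03770879  0.01566975  0.02935548]
[356.98465576 231.35049465] [ 331  211   53   41 1437] fit [0.535  0.2298]
shift [-0.001 -0.003  0.065] turn [ 0.    -0.001  0.001] rows 0.2357595557662935 0.0060995702993861195
```

>>> {"name": "send_rows", "arguments": {"steps": [[[0,0,0.02,0,0,0,-0.9],[0,0,0.035,0,0,0,-0.9],[0,0,0.05,0,0,0,-0.9],[0,0,0.06,0,0,0,-0.9],[0,0,0.06,0,0,0,-0.9],[0,0,0.06,0,0,0,-0.9]]]}}

```text
clock: 17.05
ee_pos: [0.5374, 0.2288, 0.0822]
orientation: [0.0, 0.941, 0.337, -0.0]
force: [-0.8, -0.0, -4.1]
width: 0.0169
grasp_force: 40.0
```

Run:
```python
from fit import *
s=st();P=tool()[0];print(P,s['width'],s['force'],s['torque'])
z=P[2]-.0437
c=cap('scene');g=[P[0],P[1],z+.015]
m,S=meas(c,'teal',g,44);print(m,S,'fit',least_squares(lambda p:model(c,p[0],p[1],.078,z+.013,z+.018)-m,P[:2]).x.round(4))
```

```text
[0.53741016 0.22884994 0.08217116] 0.016869302917003462 [-0.83100861 -0.04353585 -4.10996657] [-0.01945634 -0.01171561  0.02093592]
[356.45029598 233.30638906] [ 330  213   53   41 1420] fit [0.5403 0.2298]
```

>>> {"name": "send_rows", "arguments": {"steps": [[[0,0,0.007,0,0,0,-0.9],[0,0,0.012,0,0,0,-0.9],[0,0,0.012,0,0,0,-0.9]]]}}

```text
clock: 17.35
ee_pos: [0.5378, 0.229, 0.0816]
orientation: [0.0, 0.941, 0.337, 0.001]
force: [-2.5, 0.3, 4.1]
width: 0.017
grasp_force: 40.0
```

>>> {"name": "send_rows", "arguments": {"steps": [[[0,0,0.007,0,0,0,-0.9],[0,0,0.012,0,0,0,-0.9],[0,0,0.012,0,0,0,-0.9]]]}}

```text
clock: 17.6
ee_pos: [0.5379, 0.229, 0.0816]
orientation: [0.0, 0.941, 0.337, 0.001]
force: [-3.8, -1.1, 13.9]
width: 0.017
grasp_force: 40.0
```

Contact came at z=0.0816, matching the expected seated height of 0.0817, and the force rose to 14 N. I'll relieve the push, release, and raise above the post.

>>> {"name": "send_rows", "arguments": {"steps": [[[0,0,-0.012,0,0,0,-0.9],[0,0,-0.012,0,0,0,-0.9],[0,0,-0.012,0,0,0,-0.5],[0,0,-0.012,0,0,0,-0.2],[0,0,-0.012,0,0,0,0.3],[0,0,-0.012,0,0,0,0.3],[0,0,-0.012,0,0,0,0.3],[0,0,-0.012,0,0,0,0.3]]]}}

```text
clock: 18.27
ee_pos: [0.5375, 0.2289, 0.0802]
orientation: [0.0, 0.941, 0.337, -0.0]
force: [0.1, 0.3, -0.7]
width: 0.0534
grasp_force: 0.0
```

>>> {"name": "send_rows", "arguments": {"steps": [[[0,0,-0.1,0,0,0,0.3],[0,0,-0.2,0,0,0,0.3],[0,0,-0.32,0,0,0,0.3],[0,0,-0.32,0,0,0,0.3],[0,0,-0.32,0,0,0,0.4]]]}}

```text
clock: 18.68
ee_pos: [0.5381, 0.2291, 0.129]
orientation: [0.0, 0.941, 0.337, 0.001]
force: [0.0, -1.3, -0.1]
width: 0.0647
grasp_force: 0.0
```

Run:
```python
from fit import *
s=st();P=tool()[0];print(P,s['width'],s['force'])
c=cap('scene');g=[.5394,.2309,.053]
for col,r,z0,z1 in(('teal',.078,.051,.056),):
  m,S=meas(c,col,g,44);print(m,S,'fit',least_squares(lambda p:model(c,p[0],p[1],r,z0,z1)-m,P[:2]).x.round(4))
t=cap('top')
f=c['frame'][160:285,285:425];g2=t['frame'][145:270,150:290]
cv2.imwrite('pics/c8.png',cv2.resize(np.hstack([f,g2]),(800,357),interpolation=cv2.INTER_CUBIC))
# outline check: seated flange vs image
h=cv2.cvtColor(c['frame'],cv2.COLOR_BGR2HSV); M=cv2.inRange(h,(18,120,80),(35,255,255))[195:290,300:420]
ys,xs=np.where(M); print('yellow bbox',xs.min()+300,xs.max()+300,ys.min()+195,ys.max()+195)
a=np.linspace(0,6.28,90)
for z in(.038,.043): q=proj(c,[[.5394+.091*np.cos(k),.2309+.091*np.sin(k),z+w] for k in a for w in(.008,.013)]);print(z,q.min(0),q.max(0))
```

```text
[0.53812323 0.22906882 0.12901133] 0.06474251081776937 [ 0.01266895 -1.2982639  -0.09194988]
[356.48047777 233.26618488] [ 330  213   54   41 1537] fit [0.5397 0.2299]
yellow bbox 324 390 209 260
0.038 [324.19546193 208.8528176 ] [389.22526643 260.53283107]
0.043 [324.35410549 207.73737645] [389.59420346 259.47136484]
```

View pics/c8.png

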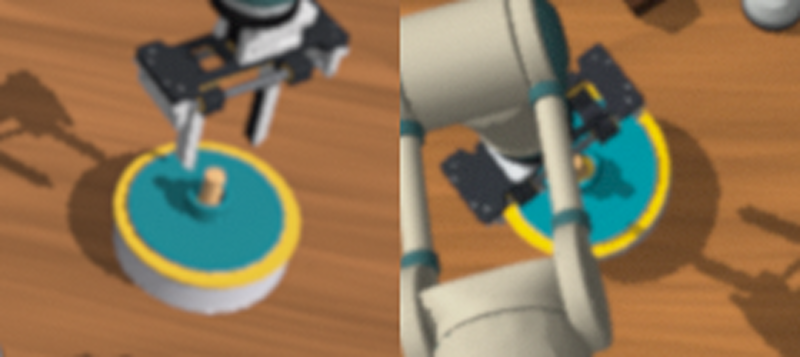

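The view shows the lids seated flat on the tin: the yellow ring fits the predicted seated outline (bbox 324–390, 209–260). The post is at (212,185) and the fingers are clear above it. Next, the collar.

>>> {"name": "send_rows", "arguments": {"steps": [[[0.01,0,0.1,0,0,0,0.4],[0.01,0,0.2,0,0,0,0.4],[0.01,0,0.3,0,0,0,0.4],[0.01,0,0.38,0,0,0,0.4],[0.01,0,0.44,0,0,0,0.4],[0.01,0,0.48,0,0,0,0.4],[0.01,0,0.48,0,0,0,0.4]]]}}

```text
clock: 19.37
ee_pos: [0.5373, 0.2294, 0.0545]
orientation: [-0.0, 0.941, 0.337, -0.002]
force: [-1.1, 0.3, 0.1]
width: 0.0656
grasp_force: 0.0
```

>>> {"name": "send_rows", "arguments": {"steps": [[[0,0,0,0,0,0,0.2],[0,0,0,0,0,0,0.1],[0,0,0,0,0,0,0.0],[0,0,0,0,0,0,-0.3],[0,0,0,0,0,0,-0.3],[0,0,0,0,0,0,-0.3],[0,0,0,0,0,0,-0.3]]], "squeeze": 25}}

```text
clock: 19.95
ee_pos: [0.5392, 0.2299, 0.0572]
orientation: [0.0, 0.941, 0.337, 0.001]
force: [-0.5, -0.6, 2.5]
width: 0.0427
grasp_force: 25.0
```

Gripped at 43 mm on the collar. I'll lift slowly and straight.

>>> {"name": "send_rows", "arguments": {"steps": [[[0,0,-0.03,0,0,0,-0.3],[0,0,-0.08,0,0,0,-0.3],[0,0,-0.14,0,0,0,-0.3],[0,0,-0.2,0,0,0,-0.3],[0,0,-0.26,0,0,0,-0.3],[0,0,-0.32,0,0,0,-0.3],[0,0,-0.38,0,0,0,-0.3],[0,0,-0.44,0,0,0,-0.3],[0,0,-0.5,0,0,0,-0.3],[0,0,-0.55,0,0,0,-0.3],[0,0,-0.6,0,0,0,-0.3],[0,0,-0.6,0,0,0,-0.3]]]}}

```text
clock: 20.95
ee_pos: [0.5397, 0.2302, 0.1484]
orientation: [0.0, 0.941, 0.337, 0.002]
force: [-0.4, 0.1, -1.3]
width: 0.0432
grasp_force: 25.0
```

>>> {"name": "send_rows", "arguments": {"steps": [[[0,0,-0.05,0,0,0,-0.3],[0,0,-0.05,0,0,0,-0.3],[0,0,-0.05,0,0,0,-0.3],[0,0,-0.05,0,0,0,-0.3]]]}}

```text
clock: 21.28
ee_pos: [0.5384, 0.2297, 0.1536]
orientation: [0.0, 0.941, 0.337, -0.0]
force: [0.2, -0.8, -1.5]
width: 0.0428
grasp_force: 25.0
```

Run:
```python
from fit import *
s=st();P=tool()[0];print(P,s['width'],s['grasp_force'],s['force'],s['torque'])
c=cap('scene');h=cv2.cvtColor(c['frame'],cv2.COLOR_BGR2HSV)
for n,lo,hi in(('yel',(18,120,80),(35,255,255)),('teal',*COL['teal'])):
  M=cv2.inRange(h,lo,hi)[160:290,300:420]; k,L,S,C=cv2.connectedComponentsWithStats(M)
  for i in range(1,k):
    if S[i,4]>10: print(n,S[i]+[300,160,0,0,0])
a=np.linspace(0,6.28,90)
def bb(r,z0,z1,x=.5394,y=.2304): q=proj(c,[[x+r*np.cos(k),y+r*np.sin(k),z] for k in a for z in(z0,z1)]);return q.min(0).round(1),(q.max(0)-q.min(0)).round(1)
d=P[2]-.0572; print(d,'teal pred',bb(.078,.051+d,.056+d),'flange pred',bb(.091,.046,.051))
```

```text
[0.53836751 0.22973229 0.15362561] 0.04279277525919662 24.999553933739662 [ 0.24018606 -0.79834653 -1.48263714] [-0.09066152 -0.01356561  0.0634735 ]
yel [356 169   5   4  11]
yel [ 325  215   66   46 1751]
teal [ 334  190   57   42 1510]
0.09642561219690554 teal pred (array([332.3, 188.1]), array([59.7, 45.3])) flange pred (array([324. , 208.8]), array([65. , 51.7]))
```

The teal lid is held level with its underside at about z=0.147, and the post top is at 0.106. The yellow lid's outline hasn't changed, and the load is about 1.3 N, which is the outer lid alone. Handing in.

```bash
python3 -c "
from h import *
print(job.hand_in())"
```

```text
the job is handed in; nothing more can be done
None
```

The job is done and handed in at about 21 s: both beads are in their matching rows, the yellow inner lid is seated in the tin, and the arm holds the teal outer lid level over it, about 40 mm clear of the post; no verdict came back.

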